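# Feel round the rim of a steel thali for burrs

## Task

Check the top plate of the stack of steel thalis, the one with a bowl and a tumbler standing in it, for burrs on its rolled rim: set a fingertip (or the closed fingertips together) lightly on the rim beside the orange price dot and run it along the rim, clockwise as seen from above, all the way round until it is back beside the dot; then take the hand away. Only feel the rim gently: do not press hard, and do not lift, turn or shove the plates, and leave the bowl, the tumbler and everything else on the counter undisturbed.

Things in the scene. Friction and masses are not known exactly. Their poses are not given: they have to be found in the camera images.
- thalis: nested stack of eight round steel plates (thalis), loose, 4.3 to 5.1 kg, 227 mm across, 73 mm high over the top plate's rim. Origin: centre of its underside on the counter; z up, +x towards the orange dot
- top_thali: the top plate of that stack, the one to check: flared wall and a rolled, bead-like rim 7 mm thick, its crest a circle of radius 110 mm, 24 mm above this origin (73 mm above the counter). Soft packing lies under it: pressed, it sinks about 1 mm per 3 N, 6 mm at most, and springs back. Origin: centre of its underside; z up, +x towards the dot. Floor 178 mm across; a bowl and a tumbler stand loose on it
- rim_0: part of the top thali's rim (a 38 mm long arc): the place on the rolled rim beside the orange price dot (a flat 22 mm sticker on its floor, 75 mm from the centre). Origin: middle of the bead, 3.5 mm below its crest; axes as top_thali's
- rim_1: the same kind of arc of that rim, 40 degrees clockwise (seen from above) from rim_0
- rim_2: the same kind of arc of that rim, 80 degrees clockwise (seen from above) from rim_0
- rim_3: the same kind of arc of that rim, 120 degrees clockwise (seen from above) from rim_0
- rim_4: the same kind of arc of that rim, 160 degrees clockwise (seen from above) from rim_0
- rim_5: the same kind of arc of that rim, 200 degrees clockwise (seen from above) from rim_0
- rim_6: the same kind of arc of that rim, 240 degrees clockwise (seen from above) from rim_0
- rim_7: the same kind of arc of that rim, 280 degrees clockwise (seen from above) from rim_0
- rim_8: the same kind of arc of that rim, 320 degrees clockwise (seen from above) from rim_0
- katori: small steel bowl, 64 mm across, 26 mm high, standing in the top thali; bystander, loose. Origin: centre of its underside
- tumbler: steel tumbler, 54 mm across, 70 mm high, standing in the top thali; bystander, loose. Origin: centre of its underside
- lamp_a: brass oil lamp, 54 mm across, 70 mm high, on the counter behind the thali; bystander, loose. Origin: centre of its underside
- lamp_b: a second brass lamp like it; bystander, loose. Origin: centre of its underside
- tea_tin: steel canister with lid, 88 mm across, 112 mm high, to the left of the thali; bystander, loose. Origin: centre of its underside
- copper_tumbler: copper tumbler, 68 mm across, 85 mm high, to the right of the thali; bystander, loose. Origin: centre of its underside
- serving_bowl: steel bowl, 120 mm across, 55 mm high, behind the copper tumbler on the right; bystander, loose. Origin: centre of its underside

How it is judged:
On the way, in this order (a step that is already met when the one before it is completed fails the run):
1. a fingertip rests on the rim beside the orange dot (contact force between the fingers and rim_0 above 0.1 N), for 0.1 s.
2. the fingertip is on the rim 40 degrees clockwise from the dot (contact force between the fingers and rim_1 above 0.1 N), for 0.1 s.
3. the fingertip is on the rim 80 degrees clockwise from the dot (contact force between the fingers and rim_2 above 0.1 N), for 0.1 s.
4. the fingertip is on the rim 120 degrees clockwise from the dot (contact force between the fingers and rim_3 above 0.1 N), for 0.1 s.
5. the fingertip is on the rim 160 degrees clockwise from the dot (contact force between the fingers and rim_4 above 0.1 N), for 0.1 s.
6. the fingertip is on the rim 200 degrees clockwise from the dot (contact force between the fingers and rim_5 above 0.1 N), for 0.1 s.
7. the fingertip is on the rim 240 degrees clockwise from the dot (contact force between the fingers and rim_6 above 0.1 N), for 0.1 s.
8. the fingertip is on the rim 280 degrees clockwise from the dot (contact force between the fingers and rim_7 above 0.1 N), for 0.1 s.
9. the fingertip is on the rim 320 degrees clockwise from the dot (contact force between the fingers and rim_8 above 0.1 N), for 0.1 s.
10. the fingertip is back on the rim beside the dot (contact force between the fingers and rim_0 above 0.1 N), for 0.1 s.
At the end, for the whole second after the job is handed in: The rim was felt at each of the nine places, 40 degrees apart, clockwise from the dot and back to the dot; the stack stands flat and at rest on the counter, its centre and the rim beside the dot within 25 mm of where they were, and the bystanders stand within 30 mm of where they were (distance of each of thalis, rim_0 from where it was at the start of the episode below 0.025 m and angle between thalis's own z axis and vertical below 0.05 rad and linear speed of thalis below 0.02 m/s and height (world z) of thalis below 0.006 m and not (distance of any of katori, tumbler, lamp_a, lamp_b, tea_tin, copper_tumbler, serving_bowl from where it was at the start of the episode above 0.03 m or angle between any of katori, tumbler, lamp_a, lamp_b, tea_tin, copper_tumbler, serving_bowl's own z axis and vertical above 0.35 rad)); the robot touches nothing.
It fails at once if the plates are pressed hard (more than 25 N) (contact force between the fingers and thalis above 25 N).
It fails at once if the stack is lifted or tipped up (height (world z) of thalis above 0.008 m or angle between thalis's own z axis and vertical above 0.1 rad).
It fails at once if the stack is shoved or turned more than 25 mm at the rim (distance of any of thalis, rim_0 from where it was at the start of the episode above 0.025 m).
It fails at once if a bystander is moved more than 30 mm or knocked over (distance of any of katori, tumbler, lamp_a, lamp_b, tea_tin, copper_tumbler, serving_bowl from where it was at the start of the episode above 0.03 m or angle between any of katori, tumbler, lamp_a, lamp_b, tea_tin, copper_tumbler, serving_bowl's own z axis and vertical above 0.35 rad).
It also fails if it takes over 66 s, if anything falls off the work surface, if the arm or the gripper's body presses on something with over 40 N, if the wrist force passes 120 N, or if a joint passes its speed limit or range.

## Robot

A 7-joint arm with a two-finger parallel gripper is mounted at the origin on the work surface. World frame = base frame: x ahead of the robot, y to its left, z up, the work surface at z = 0. Lengths are in m, angles in rad, forces in N, time in s.
With the tool pointing down it reaches from about 0.425 to 0.925 m from the base axis. Payload 6.8 kg.
Tool frame: the origin (TCP) lies on the centre line of the jaws, within the pads' length; the fingertips stand 22 mm ahead of it and the grasp point (between the pads) lies 3 mm ahead of it; z points along the fingers, y is the direction in which the jaws open and shut (so a half turn about z gives the same grasp; the last joint's range is limited). The gripper opens to 88 mm and grips with 3 to 60 N. Pads are 20 mm wide; open, the fingers measure 115 mm over their backs; the gripper's body (75 mm by 178 mm) begins 61 mm behind the grasp point.
Start: joints at [1.107, 0.477, 0.022, 1.555, -0.011, 1.109, -0.083], TCP at [0.235, -0.633, 0.245] pointing down, gripper open.
Joint ranges: [-2.96, 2.96], [-0.34, 2.1], [-1.41, 1.46], [0.24, 2.44], [-1.37, 4.51], [0.17, 1.92], [-2.96, 2.96]. Speed limits (rad/s): [2.39, 2.39, 3.14, 3.14, 3.14, 3.14, 3.14].

## Interface

Orientations are given as a 3x3 rotation matrix whose columns are the frame's x, y, z axes.
In Python, from rig import status, viewer, job gives the robot as it stands. The module is installed in compiled form; this text tells all that it offers.
- The arm moves only by the tool move_arm, never from a script. Its argument "moves" is a list of rows, each an object with "claw": the finger opening in m, from 0 to 0.0878; "dp": the shift along the tool's x, y, z in m, a list of three; "yaw": the turn about the tool's z in rad. A call has 1 to 20 rows; each row shifts and turns the pose as measured when the row begins, along the tool's axes as they then stand; what a row does not reach is not made up. A row lasts 1/10 s, in which the tool goes at most 50 mm and 8.59 degrees, less where a joint would pass 70% of its speed; a pose out of reach is approached as far as the arm can. A call is refused whole if a number of a shift passes 0.05 or a number of a turn 0.15, either way. A call with a gripper value outside its range is refused whole. The fingers move at their own pace and stop on an object; the grip force is fixed at half the most. Time passes only in rows, so rows that do not move let the fingers close. It gives the time, the measured TCP pose, the force and the opening at its end, in the units of the state.
- status.get_state(): the state, without advancing time (a new reading comes with each control period).
- viewer.capture(name): name is "scene" or "top" or "wrist"; returns the picture (480x640x3 uint8, red, green, blue); there is no depth.
- viewer.camera_params(name): a dict with "vertical_fov" (degrees; the focal length in pixels is half the picture's height over the tangent of half this angle, whatever the lens; pixels are square), "cx", "cy" (the principal point, pixels), "rvec" (rotation vector, rad) and "tvec" (3), from world to camera coordinates, as OpenCV has them. Camera axes: x right, y down, z forward; pixel columns grow to the right and rows downward; lengths in m; the calibration is good to about 2 mm. A picture is of the moment at which its call begins: read the wrist's pose just before it. camera_params takes no time and is no camera call; for the wrist camera it gives the pose at the moment of the call.
- job.sign_off(): hands the job in, once; it reports no verdict.
The state is a dict: "time_s": time; "qpos": joint angles; "joint_velocities": joint speeds; "joint_efforts": joint torques, N m; "eef_pos": TCP position; "tcp_rot": TCP orientation; "force": force on the tool from outside, world axes, zero at the start; "ft_torque": the same for the moment, N m; "opening": finger opening in m.
Only numpy, scipy, OpenCV 4.12 (cv2) and the standard library are available. Lean on these libraries where they do the work, as an engineer would, in place of code of your own. Each camera call takes 0.05 s, during which the arm holds its last target.

## Working session

There is one attempt and no reset: what is moved stays moved. The work goes in short steps, Python scripts to look and compute and a tool call to move; the robot and the scene stay as the last step left them, time stands still between calls to the robot, and variables do not carry over. Pictures are saved under pics/ and viewed, and the job is handed in when it is done.

Besides the shell and the picture viewer there is one more tool, called after "Request:" as name(argument=value, ...) on one line, values as JSON. move_arm: Moves the arm, as the interface text tells. Its arguments: {"type":"object","properties":{"moves":{"type":"array"}},"required":["moves"]}

```bash
mkdir -p pics; cat > h.py <<'E'
import numpy as np,cv2
from rig import status,viewer,job
def snap(n,f):
    p=viewer.camera_params(n); im=viewer.capture(n); cv2.imwrite('pics/'+f+'.png',im[:,:,::-1]); np.save('pics/'+f+'.npy',np.array([p],dtype=object),allow_pickle=True); return im,p
def K(p):
    f=240/np.tan(np.radians(p['vertical_fov'])/2); return np.array([[f,0,p['cx']],[0,f,p['cy']],[0,0,1]])
def px2w(p,uv,z):
    R=cv2.Rodrigues(np.array(p['rvec'],float))[0];t=np.array(p['tvec'],float).ravel()
    c=-R.T@t; d=R.T@np.linalg.inv(K(p))@np.array([uv[0],uv[1],1.]); return c+d*(z-c[2])/d[2]
def w2px(p,X):
    return cv2.projectPoints(np.array(X,float).reshape(-1,3),np.array(p['rvec'],float),np.array(p['tvec'],float).ravel(),K(p),None)[0].reshape(-1,2)
E
python3 - <<'E'
from h import *
s=status.get_state();print({k:np.round(v,3).tolist() for k,v in s.items()})
for n in ['scene','top','wrist']:
    im,p=snap(n,n+'0');print(n,p)
E
```

```text
{'time_s': 0.0, 'qpos': [1.107, 0.478, 0.022, 1.556, -0.011, 1.109, -0.083], 'joint_velocities': [-0.001, 0.001, -0.001, -0.001, 0.001, 0.0, -0.001], 'joint_efforts': [-0.001, -58.286, 1.534, -27.26, -0.054, 0.017, 0.0], 'eef_pos': [0.235, -0.632, 0.244], 'tcp_rot': [[0.937, 0.348, -0.001], [0.348, -0.937, 0.002], [-0.0, -0.002, -1.0]], 'force': [-0.324, 0.289, 0.235], 'ft_torque': [-0.002, -0.009, 0.016], 'opening': 0.088}
scene {'vertical_fov': 47.26887022672407, 'cx': 328.9796578571852, 'cy': 235.717998968168, 'rvec': array([ 2.27618372,  0.8694641 , -0.34633682]), 'tvec': array([-0.46327272, -0.2779719 ,  1.53095048])}
top {'vertical_fov': 57.34870999812002, 'cx': 321.0540377726201, 'cy': 238.40972624668726, 'rvec': array([ 2.25325298, -1.92171323,  0.20792255]), 'tvec': array([-0.07884632,  0.62926712,  0.89951065])}
wrist {'vertical_fov': 68.81426688424503, 'cx': 319.6921043701918, 'cy': 236.91020734436026, 'rvec': array([-2.37352602,  1.65131949,  0.24672242]), 'tvec': array([-0.67309662, -0.03455095,  0.3928631 ])}
```

View pics/scene0.png

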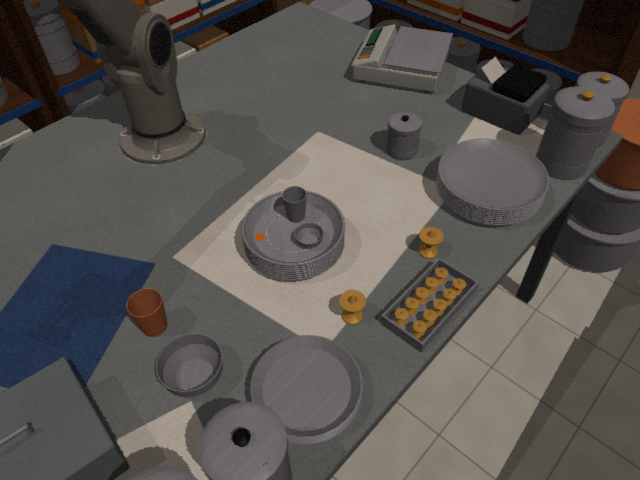

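View pics/top0.png

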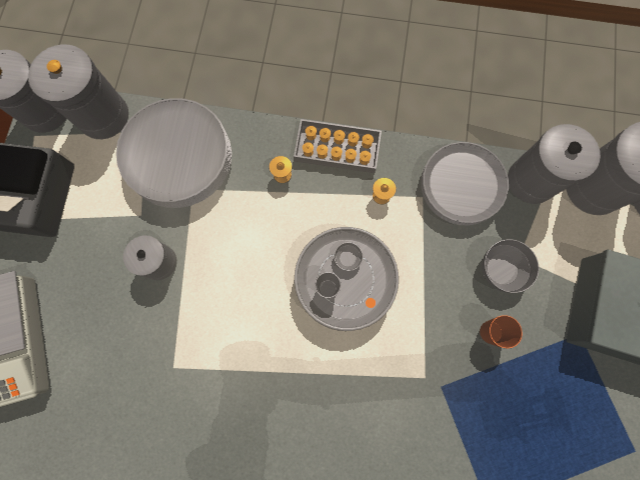

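View pics/wrist0.png

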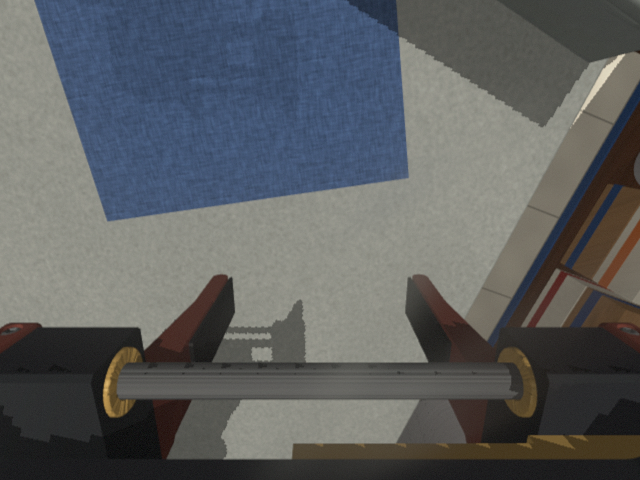

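```bash
python3 - <<'E'
from h import *
from scipy.optimize import least_squares
im=cv2.imread('pics/top0.png');p=np.load('pics/top0.npy',allow_pickle=True)[0]
im2=cv2.imread('pics/scene0.png');p2=np.load('pics/scene0.npy',allow_pickle=True)[0]
def dot(im,x0,y0,r=25):
    h=im.astype(int);m=(h[:,:,2]>180)&(h[:,:,0]<80)&(h[:,:,1]<140)
    ys,xs=np.nonzero(m);k=(abs(xs-x0)<r)&(abs(ys-y0)<r);return xs[k].mean(),ys[k].mean(),k.sum()
d1=dot(im,371,303);d2=dot(im2,260,237);print(d1,d2)
print('dot',px2w(p,d1,.050),px2w(p2,d2,.050))
c=px2w(p,(346.5,279),.073);print('c',c)
cv2.imwrite('pics/topc.png',cv2.resize(im[215:345,280:415],None,fx=4.4,fy=4.4,interpolation=cv2.INTER_CUBIC))
cv2.imwrite('pics/scc.png',cv2.resize(im2[180:285,230:360],None,fx=5,fy=5,interpolation=cv2.INTER_CUBIC))
# objects
for n,uv,z in [('tin?',(143,250),.112),('lampa',(281,167),.07),('lampb',(384,188),.07),('copper',(507,331),.085),('bowl',(511,262),.055),('katori',(348,256),.076),('tumbler',(328,284),.12)]: print(n,px2w(p,uv,z))
E
```

```text
(np.float64(370.15942028985506), np.float64(302.39130434782606), np.int64(69)) (np.float64(nan), np.float64(nan), np.int64(0))
dot [ 0.51375345 -0.10625175  0.05      ] [nan nan nan]
c [ 0.55317745 -0.047082    0.073     ]
tin? [0.54093299 0.38569121 0.112     ]
lampa [0.78528782 0.13887283 0.07      ]
lampb [ 0.77190057 -0.10086569  0.07      ]
copper [ 0.49695196 -0.39050418  0.085     ]
bowl [ 0.65037891 -0.40131229  0.055     ]
katori [ 0.60298007 -0.04288307  0.076     ]
tumbler [ 0.53059606 -0.00978673  0.12      ]<stdin>:7: RuntimeWarning: Mean of empty slice.
  ret = ret.dtype.type(ret / rcount)
```

View pics/topc.png

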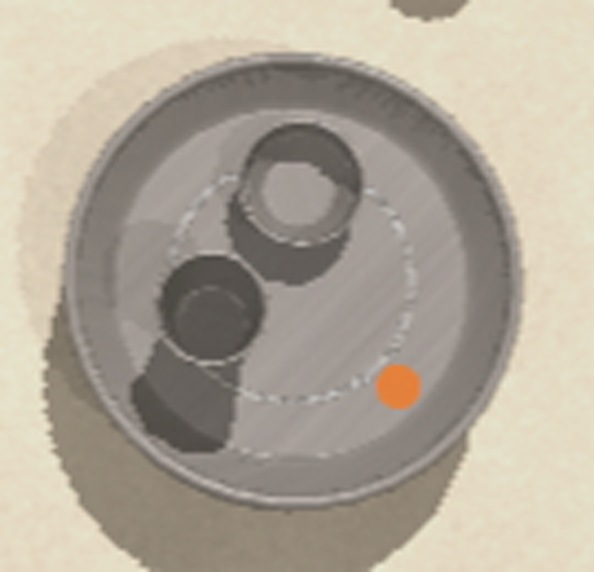

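View pics/scc.png

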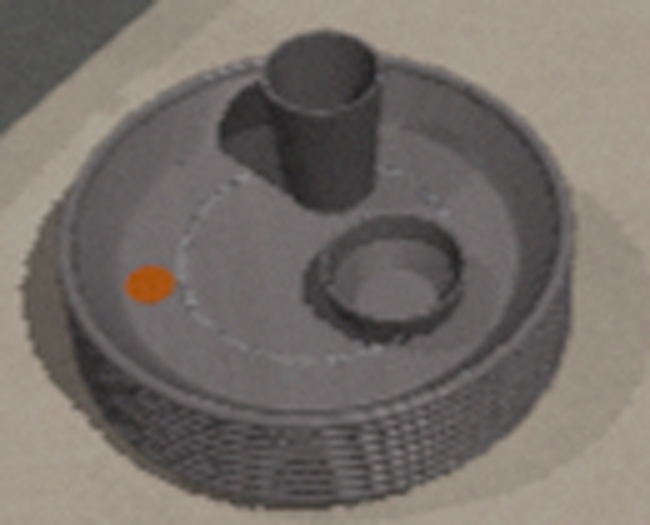

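```bash
python3 - <<'E'
from h import *
from scipy.optimize import least_squares
from scipy.ndimage import map_coordinates
def fit(f,c0,angs,z=.0705):
    im=cv2.imread(f'pics/{f}.png');p=np.load(f'pics/{f}.npy',allow_pickle=True)[0]
    g=cv2.GaussianBlur(cv2.cvtColor(im,cv2.COLOR_BGR2GRAY).astype(np.float32),(0,0),.7)
    c=np.array(c0)
    for it in range(4):
        P=[];w=[]
        rs=np.arange(.100,.124,.0005)
        for a in angs:
            X=np.c_[c[0]+rs*np.cos(a),c[1]+rs*np.sin(a),np.full(len(rs),z)]
            uv=w2px(p,X);v=map_coordinates(g,[uv[:,1],uv[:,0]],order=1)
            d=np.abs(np.gradient(v));k=d[8:].argmax()+8;P.append(X[k,:2]);w.append(d[k])
        P=np.array(P)
        r=least_squares(lambda q:np.hypot(P[:,0]-q[0],P[:,1]-q[1])-q[2],[*c,.1135],loss='soft_l1',f_scale=.001)
        c=r.x[:2]
    print(f,r.x,np.std(r.fun),np.median(np.abs(r.fun)))
    uv=w2px(p,[[c[0]+.11*np.cos(a),c[1]+.11*np.sin(a),.073] for a in np.linspace(0,6.28,90)])
    return r.x,im,p,uv
A=np.linspace(-np.pi,np.pi,120)
r,im,p,uv=fit('top0',(.553,-.047),A)
r2,im2,p2,uv2=fit('scene0',(.553,-.047),A)
def ov(im,uv,x0,y0,x1,y1,f,n):
    o=cv2.resize(im[y0:y1,x0:x1],None,fx=f,fy=f,interpolation=cv2.INTER_CUBIC)
    for u in uv: cv2.circle(o,(int((u[0]-x0+.5)*f-.5),int((u[1]-y0+.5)*f-.5)),1,(0,0,255),-1)
    cv2.imwrite(f'pics/{n}.png',o)
C=r[:2]
ov(im,uv,280,215,415,345,4.4,'ov1')
uv2=w2px(p2,[[C[0]+.11*np.cos(a),C[1]+.11*np.sin(a),.073] for a in np.linspace(0,6.28,90)])
ov(im2,uv2,230,180,360,285,5,'ov2')
d2=(230+(150.5/5)-.5,180+285/5-.5)
for q,pp in (((370.16,302.39),p),(d2,p2)):
    D=px2w(pp,q,.0505);v=D[:2]-C;print('dot',D,np.hypot(*v),np.degrees(np.arctan2(v[1],v[0])))
E
```

```text
top0 [ 0.55729005 -0.04588607  0.11157287] 0.0030660401095657973 0.0017380161264597543
scene0 [ 0.55799672 -0.046933    0.1120317 ] 0.0041238966134410845 0.0015690884485880657
dot [ 0.51370976 -0.10620685  0.0505    ] 0.07441665832131185 -125.84719062915951
dot [ 0.51564091 -0.10759593  0.0505    ] 0.07444970008666625 -124.01614507216742
```

View pics/ov1.png

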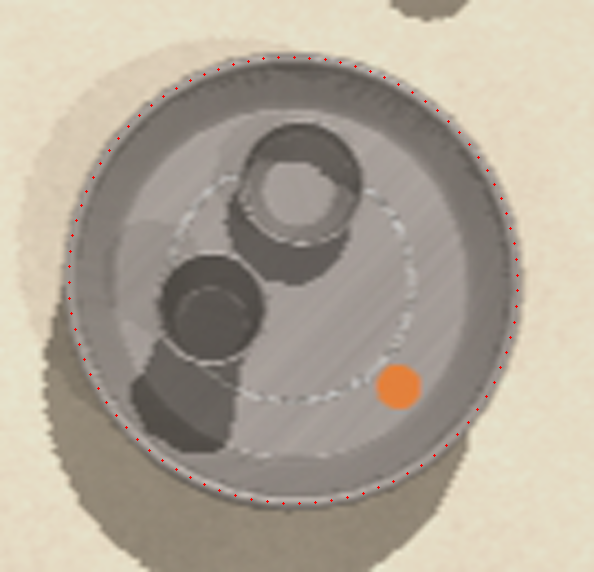

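View pics/ov2.png

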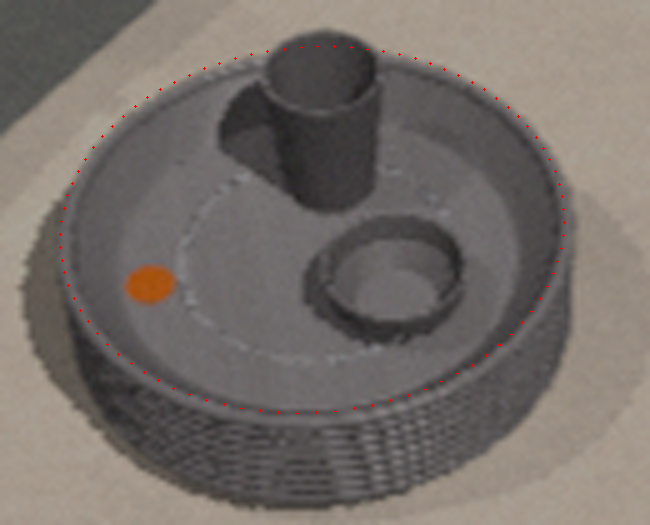

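Request:
move_arm(moves=[{"claw": 0,"dp": [0,0,-0.01],"yaw": 0.12},{"claw": 0,"dp": [0,0,-0.01],"yaw": 0.12},{"claw": 0,"dp": [0,0,0],"yaw": 0.12},{"claw": 0,"dp": [0,0,0],"yaw": 0}])

```text
time_s: 0.55
eef_pos: [0.2344, -0.6313, 0.2625]
tcp_rot: [[1.0, -0.017, -0.002], [-0.017, -1.0, 0.005], [-0.002, -0.005, -1.0]]
force: [0.1, 0.3, -0.6]
opening: 0.0597
```

Request:
move_arm(moves=[{"claw": 0,"dp": [0.016,-0.031,0],"yaw": 0},{"claw": 0,"dp": [0.016,-0.031,0],"yaw": 0},{"claw": 0,"dp": [0.016,-0.031,0],"yaw": 0},{"claw": 0,"dp": [0.016,-0.031,0],"yaw": 0},{"claw": 0,"dp": [0.016,-0.031,0],"yaw": 0},{"claw": 0,"dp": [0.016,-0.031,0],"yaw": 0},{"claw": 0,"dp": [0.016,-0.031,0],"yaw": 0},{"claw": 0,"dp": [0.016,-0.031,0],"yaw": 0},{"claw": 0,"dp": [0.016,-0.031,0],"yaw": 0},{"claw": 0,"dp": [0.016,-0.031,0],"yaw": 0},{"claw": 0,"dp": [0.016,-0.031,0],"yaw": 0},{"claw": 0,"dp": [0.016,-0.031,0],"yaw": 0},{"claw": 0,"dp": [0.016,-0.031,0],"yaw": 0},{"claw": 0,"dp": [0.016,-0.031,0],"yaw": 0},{"claw": 0,"dp": [0,0,0],"yaw": 0}])

```text
time_s: 2.05
eef_pos: [0.4607, -0.1779, 0.2593]
tcp_rot: [[0.999, 0.037, -0.008], [0.037, -0.999, 0.005], [-0.008, -0.006, -1.0]]
force: [0.4, 0.2, 0.6]
opening: 0.0002
```

Request:
move_arm(moves=[{"claw": 0,"dp": [0.011,-0.014,0.02],"yaw": 0.02},{"claw": 0,"dp": [0.011,-0.014,0.025],"yaw": 0.02},{"claw": 0,"dp": [0.011,-0.014,0.03],"yaw": 0},{"claw": 0,"dp": [0,0,0.03],"yaw": 0},{"claw": 0,"dp": [0,0,0.02],"yaw": 0},{"claw": 0,"dp": [0,0,0],"yaw": 0}])

```text
time_s: 2.65
eef_pos: [0.4932, -0.1355, 0.1308]
tcp_rot: [[1.0, 0.014, -0.006], [0.014, -1.0, 0.003], [-0.006, -0.003, -1.0]]
force: [-0.5, 0.4, -1.0]
opening: 0.0007
```

```bash
python3 - <<'E'
from h import *
s=status.get_state();print({k:np.round(s[k],4).tolist() for k in ['eef_pos','tcp_rot','force','qpos']})
im,p=snap('wrist','w1');im,p=snap('top','t1');im,p=snap('scene','s1')
E
```

```text
{'eef_pos': [0.4932, -0.1355, 0.1308], 'tcp_rot': [[0.9999, 0.0138, -0.0058], [0.0139, -0.9999, 0.0027], [-0.0058, -0.0028, -1.0]], 'force': [-0.4557, 0.3992, -0.9637], 'qpos': [0.3098, 0.3697, -0.1966, 2.0306, 0.1002, 0.7565, -1.5042]}
```

View pics/w1.png

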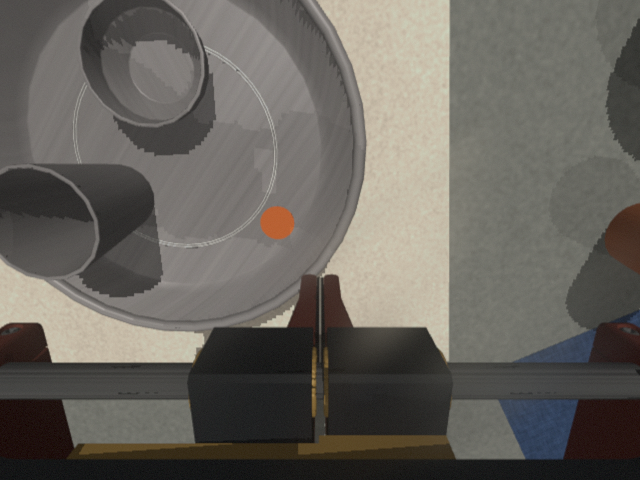

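View pics/s1.png

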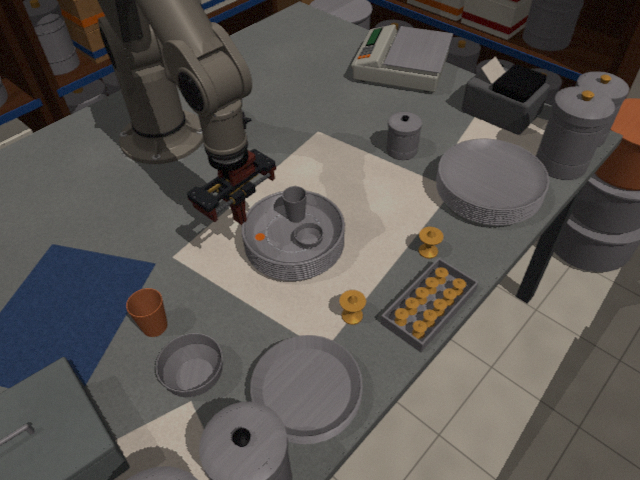

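```bash
python3 - <<'E'
from h import *
im=cv2.imread('pics/w1.png');p=np.load('pics/w1.npy',allow_pickle=True)[0]
a=np.radians(np.arange(0,360,4))
for (c,col) in (((.557,-.046),(0,0,255)),((.560,-.046),(0,255,0))):
  for u in w2px(p,[[c[0]+.11*np.cos(t),c[1]+.11*np.sin(t),.073] for t in a]):
    if abs(u).max()<2000: cv2.circle(im,tuple(int(x) for x in u.round()),1,col,-1)
t=np.array([.4932,-.1355,.1308]);R=np.array([[.9999,.0138,-.0058],[.0139,-.9999,.0027],[-.0058,-.0028,-1]])
tip=t+R@[0,0,.022];print(tip,w2px(p,[tip]))
cv2.circle(im,tuple(int(x) for x in w2px(p,[tip])[0]),3,(255,255,0),1)
D=px2w(p,(277,223),.0505);print('dot',D)
cv2.imwrite('pics/w1o.png',im)
E
```

```text
[ 0.4930724 -0.1354406  0.1088   ] [[321.59550495 293.9039967 ]]
dot [ 0.51461434 -0.10617695  0.0505    ]
```

View pics/w1o.png

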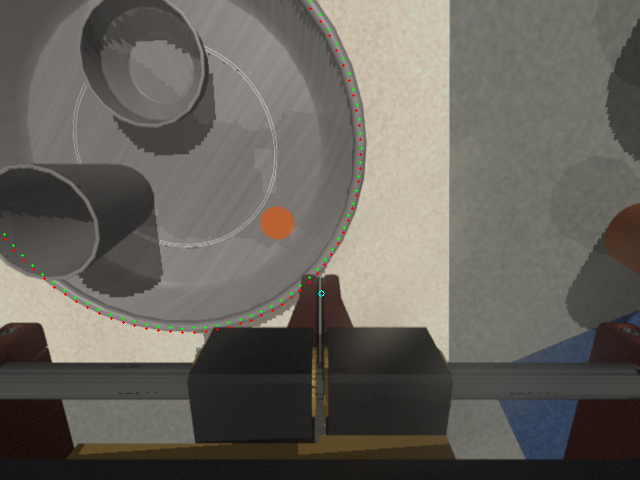

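Request:
move_arm(moves=[{"claw": 0,"dp": [0.001,0,0.02],"yaw": 0.014},{"claw": 0,"dp": [0,0,0.01],"yaw": 0},{"claw": 0,"dp": [0,0,0.002],"yaw": 0},{"claw": 0,"dp": [0,0,0],"yaw": 0}])

```text
time_s: 3.2
eef_pos: [0.4999, -0.1382, 0.1065]
tcp_rot: [[1.0, -0.002, 0.009], [-0.002, -1.0, -0.001], [0.009, 0.001, -1.0]]
force: [0.5, 0.4, 0.3]
opening: 0.0006
```

Request:
move_arm(moves=[{"claw": 0,"dp": [0,0,0],"yaw": 0},{"claw": 0,"dp": [0,0,0],"yaw": 0}])

```text
time_s: 3.4
eef_pos: [0.5007, -0.1385, 0.108]
tcp_rot: [[1.0, -0.002, 0.011], [-0.002, -1.0, -0.002], [0.011, 0.002, -1.0]]
force: [-0.4, -0.5, 0.5]
opening: 0.0009
```

Request:
move_arm(moves=[{"claw": 0,"dp": [-0.005,-0.002,0.003],"yaw": 0},{"claw": 0,"dp": [0,0,0],"yaw": 0}])

```text
time_s: 3.6
eef_pos: [0.4958, -0.1365, 0.1054]
tcp_rot: [[1.0, -0.002, 0.012], [-0.002, -1.0, -0.002], [0.012, 0.002, -1.0]]
force: [-0.4, 0.6, -0.2]
opening: 0.0006
```

Request:
move_arm(moves=[{"claw": 0,"dp": [0,0,0.002],"yaw": 0},{"claw": 0,"dp": [0,0,0.002],"yaw": 0},{"claw": 0,"dp": [0,0,0.002],"yaw": 0},{"claw": 0,"dp": [0,0,0],"yaw": 0}])

```text
time_s: 4.0
eef_pos: [0.4957, -0.1364, 0.099]
tcp_rot: [[1.0, -0.002, 0.012], [-0.002, -1.0, -0.002], [0.012, 0.002, -1.0]]
force: [-0.1, 0.5, -0.1]
opening: 0.0005
```

Well behaved when slow. Descend to contact.

Request:
move_arm(moves=[{"claw": 0,"dp": [0,0,0.002],"yaw": 0},{"claw": 0,"dp": [0,0,0.001],"yaw": 0},{"claw": 0,"dp": [0,0,0],"yaw": 0}])

```text
time_s: 4.3
eef_pos: [0.4958, -0.1364, 0.0955]
tcp_rot: [[1.0, -0.002, 0.012], [-0.002, -1.0, -0.002], [0.012, 0.002, -1.0]]
force: [-0.1, 0.8, -0.3]
opening: 0.0006
```

Request:
move_arm(moves=[{"claw": 0,"dp": [0,0,0.001],"yaw": 0},{"claw": 0,"dp": [0,0,0],"yaw": 0}])

```text
time_s: 4.5
eef_pos: [0.4958, -0.1364, 0.0947]
tcp_rot: [[1.0, -0.002, 0.012], [-0.002, -1.0, -0.002], [0.012, 0.002, -1.0]]
force: [-0.9, 0.8, 1.9]
opening: 0.0006
```

Request:
move_arm(moves=[{"claw": 0,"dp": [0,0,0.001],"yaw": 0},{"claw": 0,"dp": [0,0,0],"yaw": 0}])

```text
time_s: 4.7
eef_pos: [0.4959, -0.1364, 0.094]
tcp_rot: [[1.0, -0.002, 0.012], [-0.002, -1.0, -0.002], [0.012, 0.002, -1.0]]
force: [-1.5, 0.5, 4.2]
opening: 0.001
```

```bash
cat > plan.py <<'E'
from h import *
import sys
C=np.array([.558,-.046])
def plan(n,step,zt=.094):
    s=status.get_state();R=np.array(s['tcp_rot']);e=np.array(s['eef_pos']);tip=e+R@[0,0,.022]
    v=tip[:2]-C;a=np.degrees(np.arctan2(v[1],v[0]))
    print('t',round(s['time_s'],2),'eef',e.round(4),'ang',round(a,1),'clockwise from dot',round((-125-a)%360,1),'r',round(np.hypot(*v)*1e3,1),'F',np.round(s['force'],1),'op',round(s['opening'],4)); print(R.round(4).tolist())
    prev=tip[:2]; 
    for i in range(1,n+1):
        t=np.radians(a-step*i);q=C+.11*np.array([np.cos(t),np.sin(t)])
        d=np.r_[q-prev,(zt-e[2])/n];prev=q
        print((R.T@d*1e3).round(1))
plan(int(sys.argv[1]),float(sys.argv[2]),float(sys.argv[3]) if len(sys.argv)>3 else .094)
E
python3 plan.py 6 4
```

```text
t 4.7 eef [ 0.4959 -0.1364  0.094 ] ang -124.3 clockwise from dot 359.3 r 109.5 F [-1.5  0.5  4.2] op 0.001
[[0.9999, -0.0019, 0.0123], [-0.0019, -1.0, -0.0021], [0.0123, 0.0021, -0.9999]]
[-6.4 -4.2 -0.1]
[-5.9 -5.  -0.1]
[-5.5 -5.4 -0.1]
[-5.1 -5.7 -0.1]
[-4.7 -6.1 -0.1]
[-4.3 -6.4 -0.1]
```

Request:
move_arm(moves=[{"claw": 0,"dp": [-0.0064,-0.0042,0],"yaw": 0},{"claw": 0,"dp": [-0.0059,-0.005,0],"yaw": 0},{"claw": 0,"dp": [-0.0055,-0.0054,0],"yaw": 0},{"claw": 0,"dp": [-0.0051,-0.0057,0],"yaw": 0}])

```text
time_s: 5.1
eef_pos: [0.474, -0.1161, 0.0946]
tcp_rot: [[1.0, -0.003, 0.018], [-0.003, -1.0, -0.004], [0.018, 0.004, -1.0]]
force: [1.7, -0.2, 1.2]
opening: 0.0003
```

```bash
python3 plan.py 7 4 .0938
```

```text
t 5.1 eef [ 0.474  -0.1161  0.0946] ang -140.0 clockwise from dot 15.0 r 109.1 F [ 1.7 -0.2  1.2] op 0.0003
[[0.9998, -0.0034, 0.0181], [-0.0033, -1.0, -0.0037], [0.0181, 0.0036, -0.9998]]
[-5.4 -5.5 -0. ]
[-4.3 -6.3  0. ]
[-3.9 -6.6  0. ]
[-3.4 -6.9  0. ]
[-2.9 -7.1  0. ]
[-2.4 -7.3  0. ]
[-1.9 -7.4  0.1]
```

Request:
move_arm(moves=[{"claw": 0,"dp": [-0.0054,-0.0055,0.0003],"yaw": 0},{"claw": 0,"dp": [-0.0043,-0.0063,0.0002],"yaw": 0},{"claw": 0,"dp": [-0.0039,-0.0066,0.0002],"yaw": 0},{"claw": 0,"dp": [-0.0034,-0.0069,0.0002],"yaw": 0}])

```text
time_s: 5.5
eef_pos: [0.4558, -0.0892, 0.0938]
tcp_rot: [[1.0, -0.004, 0.02], [-0.004, -1.0, -0.005], [0.02, 0.005, -1.0]]
force: [0.8, -2.6, 2.8]
opening: 0.0006
```

```bash
python3 plan.py 6 4 .0938
```

```text
t 5.5 eef [ 0.4558 -0.0892  0.0938] ang -156.9 clockwise from dot 31.9 r 110.6 F [ 0.8 -2.6  2.8] op 0.0006
[[0.9998, -0.0036, 0.0197], [-0.0035, -1.0, -0.0048], [0.0197, 0.0047, -0.9998]]
[-2.2 -7.4 -0.1]
[-2.3 -7.3 -0.1]
[-1.8 -7.5 -0.1]
[-1.2 -7.6 -0.1]
[-0.7 -7.6 -0.1]
[-0.2 -7.7 -0. ]
```

Request:
move_arm(moves=[{"claw": 0,"dp": [-0.0022,-0.0074,0.0001],"yaw": 0},{"claw": 0,"dp": [-0.0023,-0.0073,0.0001],"yaw": 0},{"claw": 0,"dp": [-0.0018,-0.0075,0.0001],"yaw": 0},{"claw": 0,"dp": [-0.0012,-0.0076,0.0001],"yaw": 0},{"claw": 0,"dp": [-0.0007,-0.0076,0.0001],"yaw": 0}])

```text
time_s: 6.0
eef_pos: [0.4463, -0.0499, 0.0931]
tcp_rot: [[1.0, -0.005, 0.019], [-0.005, -1.0, -0.007], [0.019, 0.006, -1.0]]
force: [0.6, -4.3, 6.3]
opening: 0.0006
```

```bash
python3 plan.py 7 4 .0938
```

```text
t 6.0 eef [ 0.4463 -0.0499  0.0931] ang -177.9 clockwise from dot 52.9 r 111.3 F [ 0.6 -4.3  6.3] op 0.0006
[[0.9998, -0.0048, 0.0188], [-0.0047, -1.0, -0.0066], [0.0188, 0.0065, -0.9998]]
[ 1.3 -7.7 -0.1]
[ 0.5 -7.7 -0.1]
[ 1.  -7.6 -0.1]
[ 1.6 -7.5 -0.1]
[ 2.1 -7.4 -0.1]
[ 2.6 -7.2 -0.1]
[ 3.1 -7.  -0.1]
```

Request:
move_arm(moves=[{"claw": 0,"dp": [0.0013,-0.0077,-0.0005],"yaw": 0},{"claw": 0,"dp": [0.0005,-0.0077,-0.0003],"yaw": 0},{"claw": 0,"dp": [0.001,-0.0076,0],"yaw": 0},{"claw": 0,"dp": [0.0016,-0.0075,0],"yaw": 0},{"claw": 0,"dp": [0.0021,-0.0074,0],"yaw": 0}])

```text
time_s: 6.5
eef_pos: [0.4496, -0.0099, 0.0928]
tcp_rot: [[1.0, -0.005, 0.012], [-0.005, -1.0, -0.009], [0.012, 0.009, -1.0]]
force: [-0.7, -5.3, 6.5]
opening: 0.0004
```

```bash
python3 plan.py 7 4 .0940
```

```text
t 6.5 eef [ 0.4496 -0.0099  0.0928] ang 161.6 clockwise from dot 73.4 r 113.9 F [-0.7 -5.3  6.5] op 0.0004
[[0.9999, -0.0054, 0.0119], [-0.0053, -0.9999, -0.0087], [0.0119, 0.0087, -0.9999]]
[ 6.4 -6.  -0.1]
[ 3.1 -7.  -0.2]
[ 3.6 -6.8 -0.2]
[ 4.1 -6.5 -0.2]
[ 4.5 -6.2 -0.2]
[ 4.9 -5.9 -0.2]
[ 5.3 -5.5 -0.2]
```

Request:
move_arm(moves=[{"claw": 0,"dp": [0.0055,-0.0065,-0.0006],"yaw": 0},{"claw": 0,"dp": [0.004,-0.007,-0.0005],"yaw": 0},{"claw": 0,"dp": [0.004,-0.0068,-0.0004],"yaw": 0},{"claw": 0,"dp": [0.0044,-0.0065,-0.0003],"yaw": 0}])

```text
time_s: 6.9
eef_pos: [0.4624, 0.018, 0.0929]
tcp_rot: [[1.0, -0.006, 0.0], [-0.006, -1.0, -0.012], [0.0, 0.012, -1.0]]
force: [-2.9, -3.9, 5.9]
opening: 0.0006
```

```bash
python3 plan.py 7 4 .0940
```

```text
t 6.9 eef [0.4624 0.018  0.0929] ang 146.3 clockwise from dot 88.7 r 114.9 F [-2.9 -3.9  5.9] op 0.0006
[[1.0, -0.0058, 0.0001], [-0.0058, -0.9999, -0.0118], [0.0002, 0.0118, -0.9999]]
[ 8.5 -3.6 -0.2]
[ 4.9 -5.9 -0.2]
[ 5.3 -5.6 -0.2]
[ 5.6 -5.2 -0.2]
[ 6.  -4.8 -0.2]
[ 6.3 -4.4 -0.2]
[ 6.6 -3.9 -0.2]
```

Request:
move_arm(moves=[{"claw": 0,"dp": [0.0075,-0.003,-0.0008],"yaw": 0},{"claw": 0,"dp": [0.0065,-0.004,-0.0006],"yaw": 0},{"claw": 0,"dp": [0.0065,-0.0045,-0.0004],"yaw": 0},{"claw": 0,"dp": [0.006,-0.0045,-0.0004],"yaw": 0}])

```text
time_s: 7.3
eef_pos: [0.4805, 0.035, 0.0923]
tcp_rot: [[1.0, -0.005, -0.019], [-0.005, -1.0, -0.016], [-0.019, 0.016, -1.0]]
force: [-4.8, -4.6, 9.0]
opening: 0.0005
```

```bash
python3 plan.py 7 4 .0940
```

```text
t 7.3 eef [0.4805 0.035  0.0923] ang 134.0 clockwise from dot 101.0 r 112.1 F [-4.8 -4.6  9. ] op 0.0005
[[0.9998, -0.0046, -0.019], [-0.0049, -0.9999, -0.0163], [-0.0189, 0.0164, -0.9997]]
[ 7.1 -3.7 -0.4]
[ 6.  -4.8 -0.4]
[ 6.3 -4.3 -0.4]
[ 6.6 -3.9 -0.4]
[ 6.9 -3.4 -0.4]
[ 7.1 -2.9 -0.4]
[ 7.3 -2.4 -0.4]
```

Request:
move_arm(moves=[{"claw": 0,"dp": [0.0025,-0.0015,-0.001],"yaw": 0},{"claw": 0,"dp": [0,0,-0.0004],"yaw": 0}])

```text
time_s: 7.5
eef_pos: [0.4816, 0.0369, 0.0931]
tcp_rot: [[1.0, -0.004, -0.023], [-0.004, -1.0, -0.018], [-0.023, 0.018, -1.0]]
force: [2.3, -4.2, 6.4]
opening: 0.0003
```

```bash
python3 plan.py 8 2 .0940
```

```text
t 7.5 eef [0.4816 0.0369 0.0931] ang 133.0 clockwise from dot 102.0 r 112.8 F [ 2.3 -4.2  6.4] op 0.0003
[[0.9997, -0.0041, -0.0232], [-0.0045, -0.9998, -0.0181], [-0.0231, 0.0182, -0.9996]]
[ 4.7 -0.6 -0.2]
[ 2.9 -2.5 -0.2]
[ 3.  -2.4 -0.2]
[ 3.1 -2.3 -0.2]
[ 3.2 -2.2 -0.2]
[ 3.2 -2.  -0.2]
[ 3.3 -1.9 -0.2]
[ 3.4 -1.8 -0.2]
```

Request:
move_arm(moves=[{"claw": 0,"dp": [0.0045,-0.001,-0.0006],"yaw": 0},{"claw": 0,"dp": [0.0035,-0.0025,-0.0004],"yaw": 0},{"claw": 0,"dp": [0.0033,-0.0024,-0.0003],"yaw": 0},{"claw": 0,"dp": [0.0033,-0.0023,-0.0003],"yaw": 0}])

```text
time_s: 7.9
eef_pos: [0.4886, 0.0445, 0.0922]
tcp_rot: [[0.999, -0.005, -0.04], [-0.006, -1.0, -0.023], [-0.04, 0.024, -0.999]]
force: [-4.5, -4.4, 8.2]
opening: 0.0004
```

```bash
python3 plan.py 8 2 .0940
```

```text
t 7.9 eef [0.4886 0.0445 0.0922] ang 128.0 clockwise from dot 107.0 r 114.2 F [-4.5 -4.4  8.2] op 0.0004
[[0.9992, -0.0046, -0.0401], [-0.0055, -0.9997, -0.0235], [-0.0399, 0.0237, -0.9989]]
[ 5.6  0.9 -0.4]
[ 3.1 -2.2 -0.4]
[ 3.2 -2.1 -0.4]
[ 3.3 -2.  -0.4]
[ 3.3 -1.9 -0.4]
[ 3.4 -1.8 -0.4]
[ 3.5 -1.6 -0.4]
[ 3.5 -1.5 -0.4]
```

Request:
move_arm(moves=[{"claw": 0,"dp": [0.003,0,-0.0022],"yaw": 0},{"claw": 0,"dp": [0.002,0,-0.0006],"yaw": 0}])

```text
time_s: 8.1
eef_pos: [0.4897, 0.0457, 0.0936]
tcp_rot: [[0.999, -0.003, -0.049], [-0.005, -1.0, -0.025], [-0.049, 0.025, -0.999]]
force: [-1.5, -2.5, 5.6]
opening: 0.0004
```

```bash
python3 plan.py 8 4 .0943
```

```text
t 8.1 eef [0.4897 0.0457 0.0936] ang 127.3 clockwise from dot 107.7 r 114.6 F [-1.5 -2.5  5.6] op 0.0004
[[0.9988, -0.0033, -0.0488], [-0.0045, -0.9997, -0.0247], [-0.0487, 0.0249, -0.9985]]
[ 9.  -0.8 -0.5]
[ 6.5 -4.  -0.5]
[ 6.8 -3.5 -0.5]
[ 7.  -3.1 -0.5]
[ 7.2 -2.6 -0.5]
[ 7.4 -2.  -0.5]
[ 7.5 -1.5 -0.5]
[ 7.6 -1.  -0.5]
```

```bash
python3 - <<'E'
from h import *
s=status.get_state();print(np.round(s['qpos'],3),np.round(s['joint_velocities'],3),np.round(s['joint_efforts'],2))
im,p=snap('wrist','w2');snap('scene','s2');snap('top','t2')
E
```

```text
[-0.05   0.424 -0.217  2.065  0.153  0.721 -1.943] [-0.007  0.023 -0.004 -0.031 -0.005  0.047  0.004] [-1.410e+00 -4.414e+01 -2.660e+00 -1.857e+01 -4.800e-01 -7.500e-01
  3.000e-02]
```

View pics/w2.png

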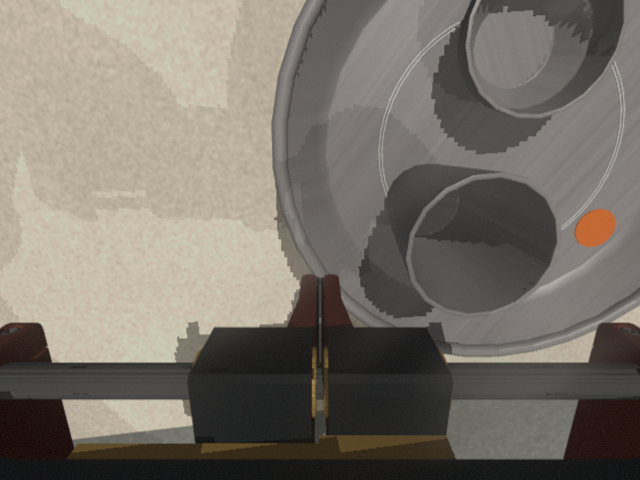

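View pics/s2.png

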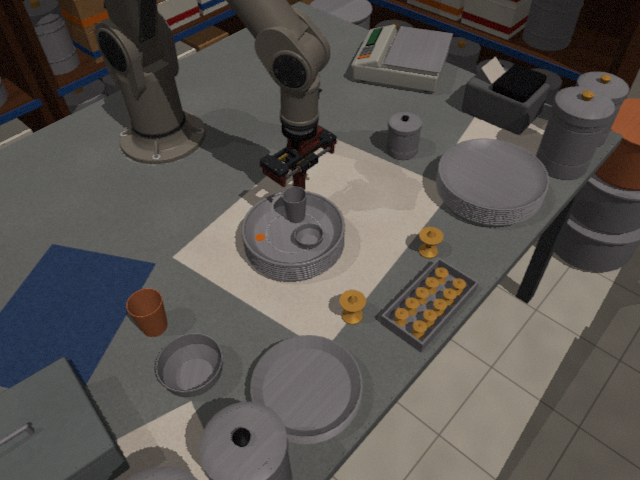

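Request:
move_arm(moves=[{"claw": 0,"dp": [0.0095,-0.001,-0.001],"yaw": 0},{"claw": 0,"dp": [0.008,-0.0035,-0.0008],"yaw": 0},{"claw": 0,"dp": [0.0075,-0.0035,-0.0005],"yaw": 0}])

```text
time_s: 8.55
eef_pos: [0.507, 0.0547, 0.0924]
tcp_rot: [[0.998, -0.002, -0.065], [-0.004, -1.0, -0.028], [-0.065, 0.028, -0.998]]
force: [-5.4, -2.2, 8.3]
opening: 0.0008
```

```bash
python3 plan.py 8 4 .0943
```

```text
t 8.55 eef [0.507  0.0547 0.0924] ang 117.7 clockwise from dot 117.3 r 113.0 F [-5.4 -2.2  8.3] op 0.0008
[[0.9979, -0.0022, -0.065], [-0.004, -0.9996, -0.0276], [-0.0649, 0.0278, -0.9975]]
[ 8.3 -0.7 -0.8]
[ 7.1 -2.8 -0.8]
[ 7.3 -2.3 -0.8]
[ 7.4 -1.8 -0.8]
[ 7.5 -1.3 -0.8]
[ 7.6 -0.8 -0.8]
[ 7.6 -0.2 -0.7]
[ 7.6  0.3 -0.7]
```

Request:
move_arm(moves=[{"claw": 0,"dp": [0.0085,-0.001,-0.0022],"yaw": 0},{"claw": 0,"dp": [0.0085,-0.0025,-0.0012],"yaw": 0},{"claw": 0,"dp": [0.008,-0.0025,-0.0008],"yaw": 0}])

```text
time_s: 8.85
eef_pos: [0.5244, 0.0633, 0.0925]
tcp_rot: [[0.997, 0.001, -0.083], [-0.002, -1.0, -0.03], [-0.083, 0.03, -0.996]]
force: [-6.1, -3.8, 7.7]
opening: 0.0005
```

```bash
python3 plan.py 8 4 .0943
```

```text
t 8.85 eef [0.5244 0.0633 0.0925] ang 108.1 clockwise from dot 126.9 r 114.3 F [-6.1 -3.8  7.7] op 0.0005
[[0.9966, 0.0006, -0.0826], [-0.0019, -0.9996, -0.0298], [-0.0826, 0.0298, -0.9961]]
[ 8.7  1.9 -0.9]
[ 7.5 -1.6 -0.9]
[ 7.6 -1.1 -0.9]
[ 7.6 -0.5 -0.9]
[ 7.6  0.  -0.9]
[ 7.6  0.5 -0.8]
[ 7.6  1.1 -0.8]
[ 7.5  1.6 -0.8]
```

Request:
move_arm(moves=[{"claw": 0,"dp": [0.006,0.001,-0.0028],"yaw": 0},{"claw": 0,"dp": [0.0078,-0.001,-0.0013],"yaw": 0},{"claw": 0,"dp": [0.0078,-0.0011,-0.0007],"yaw": 0}])

```text
time_s: 9.15
eef_pos: [0.5412, 0.0671, 0.0934]
tcp_rot: [[0.995, 0.003, -0.095], [0.001, -1.0, -0.031], [-0.095, 0.031, -0.995]]
force: [-4.6, -3.2, 5.5]
opening: 0.0004
```

```bash
sed -i "s/^    for i in range(1,n+1):/    zt=zt+.01*np.hypot(R[0,2],R[1,2])\n    for i in range(1,n+1):/" plan.py; python3 plan.py 6 4 .0945
```

```text
t 9.15 eef [0.5412 0.0671 0.0934] ang 99.6 clockwise from dot 135.4 r 114.0 F [-4.6 -3.2  5.5] op 0.0004
[[0.9955, 0.0034, -0.095], [0.0005, -0.9995, -0.0309], [-0.0951, 0.0307, -0.995]]
[ 8.2  2.9 -1. ]
[ 7.6 -0.4 -1.1]
[ 7.6  0.1 -1.1]
[ 7.6  0.6 -1.1]
[ 7.5  1.2 -1. ]
[ 7.4  1.7 -1. ]
```

Request:
move_arm(moves=[{"claw": 0,"dp": [0.007,0.003,-0.0024],"yaw": 0},{"claw": 0,"dp": [0.0078,0,-0.0014],"yaw": 0},{"claw": 0,"dp": [0.0078,0.0001,-0.001],"yaw": 0},{"claw": 0,"dp": [0.0078,0.0006,-0.001],"yaw": 0}])

```text
time_s: 9.55
eef_pos: [0.5746, 0.0663, 0.0956]
tcp_rot: [[0.996, 0.005, -0.094], [0.003, -1.0, -0.028], [-0.095, 0.028, -0.995]]
force: [0.3, -0.6, 1.1]
opening: 0.0004
```

```bash
python3 plan.py 6 4 .0945
```

```text
t 9.55 eef [0.5746 0.0663 0.0956] ang 82.6 clockwise from dot 152.4 r 112.6 F [ 0.3 -0.6  1.1] op 0.0004
[[0.9955, 0.0055, -0.0944], [0.0028, -0.9996, -0.0283], [-0.0946, 0.0279, -0.9951]]
[ 7.2  3.9 -0.6]
[ 7.4  1.8 -0.6]
[ 7.3  2.3 -0.6]
[ 7.1  2.8 -0.6]
[ 6.9  3.3 -0.5]
[ 6.7  3.8 -0.5]
```

Request:
move_arm(moves=[{"claw": 0,"dp": [0.0072,0.0039,-0.0003],"yaw": 0},{"claw": 0,"dp": [0.0074,0.0018,-0.0006],"yaw": 0}])

```text
time_s: 9.75
eef_pos: [0.5912, 0.0606, 0.0952]
tcp_rot: [[0.996, 0.006, -0.094], [0.003, -1.0, -0.028], [-0.094, 0.027, -0.995]]
force: [-0.3, -1.3, 1.2]
opening: 0.0005
```

```bash
python3 plan.py 6 4 .0945
```

```text
t 9.75 eef [0.5912 0.0606 0.0952] ang 73.6 clockwise from dot 161.4 r 110.4 F [-0.3 -1.3  1.2] op 0.0005
[[0.9956, 0.0056, -0.0935], [0.003, -0.9996, -0.0278], [-0.0936, 0.0274, -0.9952]]
[ 7.1  2.9 -0.6]
[ 7.1  3.  -0.6]
[ 6.8  3.4 -0.6]
[ 6.6  3.9 -0.6]
[ 6.3  4.4 -0.5]
[ 6.   4.8 -0.5]
```

Request:
move_arm(moves=[{"claw": 0,"dp": [0.002,0.001,0.0006],"yaw": 0},{"claw": 0,"dp": [0,0,0],"yaw": 0}])

```text
time_s: 9.95
eef_pos: [0.5945, 0.0593, 0.0945]
tcp_rot: [[0.996, 0.005, -0.093], [0.002, -1.0, -0.027], [-0.093, 0.027, -0.995]]
force: [-1.7, 0.5, 3.0]
opening: 0.0007
```

```bash
python3 plan.py 6 4 .0945
```

```text
t 9.95 eef [0.5945 0.0593 0.0945] ang 71.8 clockwise from dot 163.2 r 110.3 F [-1.7  0.5  3. ] op 0.0007
[[0.9957, 0.0046, -0.0929], [0.0021, -0.9996, -0.0271], [-0.093, 0.0268, -0.9953]]
[ 7.1  2.9 -0.7]
[ 7.   3.2 -0.7]
[ 6.7  3.7 -0.7]
[ 6.4  4.1 -0.7]
[ 6.1  4.6 -0.6]
[ 5.8  5.  -0.6]
```

Request:
move_arm(moves=[{"claw": 0,"dp": [0.0071,0.0029,-0.0008],"yaw": 0},{"claw": 0,"dp": [0.0071,0.0032,-0.0006],"yaw": 0},{"claw": 0,"dp": [0.0068,0.0037,-0.0006],"yaw": 0},{"claw": 0,"dp": [0.0064,0.0041,-0.0005],"yaw": 0}])

```text
time_s: 10.35
eef_pos: [0.623, 0.0456, 0.095]
tcp_rot: [[0.996, 0.006, -0.094], [0.004, -1.0, -0.027], [-0.094, 0.026, -0.995]]
force: [-0.5, 0.4, 1.8]
opening: 0.001
```

```bash
python3 plan.py 6 4 .0945
```

```text
t 10.35 eef [0.623  0.0456 0.095 ] ang 55.3 clockwise from dot 179.7 r 110.7 F [-0.5  0.4  1.8] op 0.001
[[0.9956, 0.0063, -0.0938], [0.0038, -0.9996, -0.0268], [-0.0939, 0.0263, -0.9952]]
[ 5.7  5.2 -0.5]
[ 5.8  5.  -0.5]
[ 5.4  5.4 -0.4]
[ 5.   5.8 -0.4]
[ 4.6  6.1 -0.4]
[ 4.2  6.4 -0.3]
```

Excellent light tracking at about 1.8 N. Continue.

Request:
move_arm(moves=[{"claw": 0,"dp": [0.0058,0.0052,-0.0003],"yaw": 0},{"claw": 0,"dp": [0.0058,0.0051,-0.0003],"yaw": 0},{"claw": 0,"dp": [0.0055,0.0054,-0.0003],"yaw": 0},{"claw": 0,"dp": [0.005,0.0058,-0.0003],"yaw": 0}])

```text
time_s: 10.75
eef_pos: [0.648, 0.0225, 0.0946]
tcp_rot: [[0.996, 0.006, -0.093], [0.004, -1.0, -0.026], [-0.093, 0.026, -0.995]]
force: [0.1, 0.6, 1.5]
opening: 0.0002
```

```bash
python3 plan.py 6 4 .0945
```

```text
t 10.75 eef [0.648  0.0225 0.0946] ang 37.7 clockwise from dot 197.3 r 111.1 F [0.1 0.6 1.5] op 0.0002
[[0.9957, 0.0061, -0.0929], [0.0036, -0.9996, -0.0263], [-0.093, 0.0259, -0.9953]]
[ 3.6  6.9 -0.3]
[ 4.   6.6 -0.3]
[ 3.5  6.8 -0.3]
[ 3.   7.1 -0.2]
[ 2.5  7.2 -0.2]
[ 2.   7.4 -0.1]
```

Request:
move_arm(moves=[{"claw": 0,"dp": [0.0036,0.0069,0.0002],"yaw": 0},{"claw": 0,"dp": [0.004,0.0066,-0.0001],"yaw": 0},{"claw": 0,"dp": [0.0035,0.0068,0],"yaw": 0}])

```text
time_s: 11.05
eef_pos: [0.6607, 0.0012, 0.0944]
tcp_rot: [[0.996, 0.006, -0.092], [0.004, -1.0, -0.025], [-0.092, 0.025, -0.995]]
force: [-0.2, 2.8, 2.8]
opening: 0.0005
```

```bash
python3 plan.py 6 4 .0945
```

```text
t 11.05 eef [0.6607 0.0012 0.0944] ang 24.9 clockwise from dot 210.1 r 110.9 F [-0.2  2.8  2.8] op 0.0005
[[0.9957, 0.0063, -0.0919], [0.004, -0.9997, -0.0253], [-0.092, 0.0248, -0.9954]]
[ 2.1  7.5 -0.2]
[ 2.4  7.3 -0.2]
[ 1.9  7.4 -0.2]
[ 1.4  7.6 -0.1]
[ 0.9  7.6 -0.1]
[ 0.3  7.7 -0. ]
```

Request:
move_arm(moves=[{"claw": 0,"dp": [0.0021,0.0075,0],"yaw": 0},{"claw": 0,"dp": [0.0024,0.0073,0],"yaw": 0},{"claw": 0,"dp": [0.0019,0.0074,0],"yaw": 0},{"claw": 0,"dp": [0.0014,0.0076,0],"yaw": 0}])

```text
time_s: 11.45
eef_pos: [0.6699, -0.0311, 0.0946]
tcp_rot: [[0.996, 0.006, -0.091], [0.004, -1.0, -0.025], [-0.091, 0.025, -0.996]]
force: [-0.0, 1.1, 2.2]
opening: 0.0008
```

```bash
python3 plan.py 6 4 .0943
```

```text
t 11.45 eef [ 0.6699 -0.0311  0.0946] ang 7.5 clockwise from dot 227.5 r 110.9 F [-0.   1.1  2.2] op 0.0008
[[0.9959, 0.0064, -0.0907], [0.0042, -0.9997, -0.025], [-0.0908, 0.0246, -0.9956]]
[-0.2  7.8  0.1]
[0.2 7.7 0.1]
[-0.4  7.7  0.1]
[-0.9  7.6  0.2]
[-1.4  7.5  0.2]
[-2.   7.4  0.3]
```

Request:
move_arm(moves=[{"claw": 0,"dp": [-0.0002,0.0078,0.0003],"yaw": 0},{"claw": 0,"dp": [0.0002,0.0077,0.0002],"yaw": 0},{"claw": 0,"dp": [-0.0004,0.0077,0.0003],"yaw": 0},{"claw": 0,"dp": [-0.0009,0.0076,0.0003],"yaw": 0}])

```text
time_s: 11.85
eef_pos: [0.6692, -0.065, 0.0946]
tcp_rot: [[0.996, 0.006, -0.09], [0.004, -1.0, -0.025], [-0.09, 0.025, -0.996]]
force: [0.4, 1.9, 2.2]
opening: 0.0005
```

```bash
python3 plan.py 6 4 .0943
```

```text
t 11.85 eef [ 0.6692 -0.065   0.0946] ang -10.1 clockwise from dot 245.1 r 110.9 F [0.4 1.9 2.2] op 0.0005
[[0.996, 0.0061, -0.0895], [0.0039, -0.9997, -0.0252], [-0.0897, 0.0247, -0.9957]]
[-2.6  7.3  0.3]
[-2.2  7.4  0.3]
[-2.7  7.2  0.3]
[-3.2  7.   0.3]
[-3.6  6.7  0.4]
[-4.1  6.5  0.4]
```

Request:
move_arm(moves=[{"claw": 0,"dp": [-0.0026,0.0073,0.0004],"yaw": 0},{"claw": 0,"dp": [-0.0022,0.0074,0.0004],"yaw": 0},{"claw": 0,"dp": [-0.0027,0.0072,0.0004],"yaw": 0},{"claw": 0,"dp": [-0.0032,0.007,0.0005],"yaw": 0}])

```text
time_s: 12.25
eef_pos: [0.658, -0.097, 0.0947]
tcp_rot: [[0.996, 0.006, -0.089], [0.004, -1.0, -0.026], [-0.089, 0.025, -0.996]]
force: [0.8, 1.7, 1.5]
opening: 0.0001
```

```bash
python3 plan.py 6 4 .0943
```

```text
t 12.25 eef [ 0.658  -0.097   0.0947] ang -27.7 clockwise from dot 262.7 r 110.8 F [0.8 1.7 1.5] op 0.0001
[[0.996, 0.0058, -0.0886], [0.0035, -0.9997, -0.0255], [-0.0887, 0.0251, -0.9957]]
[-4.5  6.3  0.5]
[-4.3  6.4  0.5]
[-4.7  6.   0.5]
[-5.1  5.7  0.5]
[-5.5  5.3  0.5]
[-5.9  4.9  0.6]
```

Request:
move_arm(moves=[{"claw": 0,"dp": [-0.0045,0.0063,0.0008],"yaw": 0},{"claw": 0,"dp": [-0.0043,0.0064,0.0007],"yaw": 0},{"claw": 0,"dp": [-0.0047,0.006,0.0006],"yaw": 0},{"claw": 0,"dp": [-0.0051,0.0057,0.0006],"yaw": 0}])

```text
time_s: 12.65
eef_pos: [0.6385, -0.124, 0.0947]
tcp_rot: [[0.996, 0.006, -0.087], [0.003, -1.0, -0.026], [-0.087, 0.025, -0.996]]
force: [2.1, 1.8, 1.8]
opening: 0.0005
```

```bash
python3 plan.py 6 4 .0943
```

```text
t 12.65 eef [ 0.6385 -0.124   0.0947] ang -45.0 clockwise from dot 280.0 r 111.1 F [2.1 1.8 1.8] op 0.0005
[[0.9962, 0.0056, -0.0867], [0.0034, -0.9997, -0.0257], [-0.0868, 0.0253, -0.9959]]
[-6.4  4.4  0.6]
[-6.   4.8  0.6]
[-6.3  4.4  0.6]
[-6.6  3.9  0.6]
[-6.8  3.4  0.6]
[-7.1  3.   0.6]
```

Request:
move_arm(moves=[{"claw": 0,"dp": [-0.0064,0.0044,0.0009],"yaw": 0},{"claw": 0,"dp": [-0.006,0.0048,0.0008],"yaw": 0},{"claw": 0,"dp": [-0.0063,0.0044,0.0008],"yaw": 0},{"claw": 0,"dp": [-0.0066,0.0039,0.0008],"yaw": 0}])

```text
time_s: 13.05
eef_pos: [0.6118, -0.1435, 0.0946]
tcp_rot: [[0.996, 0.005, -0.084], [0.003, -1.0, -0.026], [-0.084, 0.026, -0.996]]
force: [2.3, 2.0, 2.8]
opening: 0.0008
```

```bash
python3 plan.py 6 4 .0943
```

```text
t 13.05 eef [ 0.6118 -0.1435  0.0946] ang -62.1 clockwise from dot 297.1 r 111.0 F [2.3 2.  2.8] op 0.0008
[[0.9964, 0.0054, -0.0843], [0.0032, -0.9997, -0.0261], [-0.0844, 0.0257, -0.9961]]
[-7.4  2.4  0.6]
[-7.1  2.8  0.6]
[-7.3  2.3  0.6]
[-7.4  1.8  0.6]
[-7.5  1.3  0.6]
[-7.6  0.8  0.6]
```

Request:
move_arm(moves=[{"claw": 0,"dp": [-0.0074,0.0024,0.0008],"yaw": 0},{"claw": 0,"dp": [-0.0072,0.0028,0.0008],"yaw": 0},{"claw": 0,"dp": [-0.0073,0.0023,0.0008],"yaw": 0},{"claw": 0,"dp": [-0.0074,0.0018,0.0008],"yaw": 0}])

```text
time_s: 13.45
eef_pos: [0.5806, -0.1546, 0.0946]
tcp_rot: [[0.997, 0.005, -0.082], [0.003, -1.0, -0.027], [-0.083, 0.027, -0.996]]
force: [2.8, 1.0, 2.9]
opening: 0.0008
```

```bash
python3 plan.py 6 4 .0943
```

```text
t 13.45 eef [ 0.5806 -0.1546  0.0946] ang -79.2 clockwise from dot 314.2 r 111.1 F [2.8 1.  2.9] op 0.0008
[[0.9966, 0.0052, -0.0824], [0.003, -0.9996, -0.0269], [-0.0825, 0.0266, -0.9962]]
[-7.8  0.   0.6]
[-7.6  0.6  0.6]
[-7.7  0.1  0.5]
[-7.6 -0.5  0.5]
[-7.6 -1.   0.5]
[-7.5 -1.5  0.5]
```

Request:
move_arm(moves=[{"claw": 0,"dp": [-0.0078,0,0.0008],"yaw": 0},{"claw": 0,"dp": [-0.0077,0.0005,0.0007],"yaw": 0},{"claw": 0,"dp": [-0.0077,0,0.0007],"yaw": 0},{"claw": 0,"dp": [-0.0077,-0.0005,0.0007],"yaw": 0},{"claw": 0,"dp": [-0.0076,-0.001,0.0007],"yaw": 0}])

```text
time_s: 13.95
eef_pos: [0.5389, -0.1546, 0.0945]
tcp_rot: [[0.997, 0.005, -0.081], [0.002, -1.0, -0.028], [-0.081, 0.028, -0.996]]
force: [2.5, -0.1, 4.0]
opening: 0.0004
```

```bash
python3 plan.py 6 4 .0943
```

```text
t 13.95 eef [ 0.5389 -0.1546  0.0945] ang -100.8 clockwise from dot 335.8 r 111.2 F [ 2.5 -0.1  4. ] op 0.0004
[[0.9967, 0.0047, -0.081], [0.0024, -0.9996, -0.0279], [-0.0811, 0.0276, -0.9963]]
[-7.2 -2.9  0.4]
[-7.3 -2.3  0.4]
[-7.2 -2.8  0.4]
[-6.9 -3.3  0.4]
[-6.7 -3.7  0.3]
[-6.4 -4.2  0.3]
```

Now to the dot (360°), and a little past.

Request:
move_arm(moves=[{"claw": 0,"dp": [-0.0072,-0.0029,0.0005],"yaw": 0},{"claw": 0,"dp": [-0.0073,-0.0024,0.0005],"yaw": 0},{"claw": 0,"dp": [-0.0072,-0.0028,0.0005],"yaw": 0},{"claw": 0,"dp": [-0.0069,-0.0033,0.0005],"yaw": 0},{"claw": 0,"dp": [-0.0067,-0.0037,0.0005],"yaw": 0},{"claw": 0,"dp": [-0.0064,-0.0042,0.0005],"yaw": 0},{"claw": 0,"dp": [0,0,0.0002],"yaw": 0}])

```text
time_s: 14.65
eef_pos: [0.4915, -0.1341, 0.0941]
tcp_rot: [[0.997, 0.005, -0.083], [0.002, -1.0, -0.029], [-0.083, 0.028, -0.996]]
force: [1.3, 0.8, 4.2]
opening: 0.0004
```

```bash
python3 plan.py 6 4 .0943; python3 - <<'E'
from h import *
snap('wrist','w3')
E
```

```text
t 14.65 eef [ 0.4915 -0.1341  0.0941] ang -127.6 clockwise from dot 2.6 r 112.0 F [1.3 0.8 4.2] op 0.0004
[[0.9966, 0.0048, -0.0828], [0.0024, -0.9996, -0.0287], [-0.0829, 0.0284, -0.9961]]
[-4.7 -6.5  0. ]
[-5.5 -5.3  0.1]
[-5.2 -5.7  0.1]
[-4.8 -6.   0. ]
[-4.3 -6.3  0. ]
[-3.9 -6.6 -0. ]
```

View pics/w3.png

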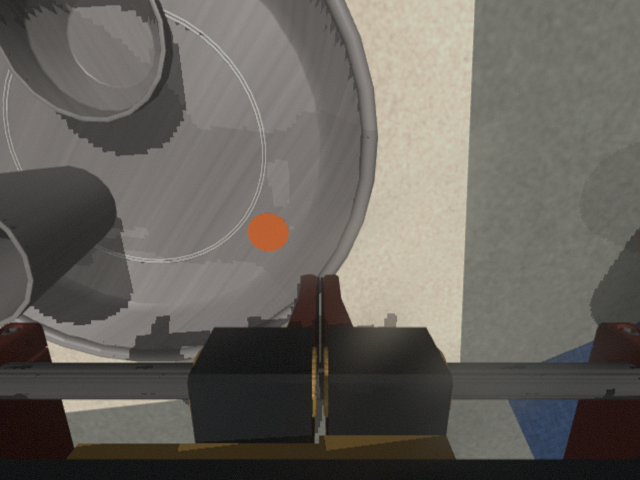

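Request:
move_arm(moves=[{"claw": 0,"dp": [0,0,-0.003],"yaw": 0},{"claw": 0,"dp": [0,0,-0.005],"yaw": 0},{"claw": 0,"dp": [0,0,-0.01],"yaw": 0},{"claw": 0,"dp": [0,0,-0.015],"yaw": 0},{"claw": 0,"dp": [0,0,-0.02],"yaw": 0},{"claw": 0,"dp": [-0.003,0.01,-0.025],"yaw": 0},{"claw": 0,"dp": [-0.003,0.02,-0.025],"yaw": 0},{"claw": 0,"dp": [-0.003,0.025,-0.02],"yaw": 0},{"claw": 0,"dp": [-0.003,0.025,-0.015],"yaw": 0},{"claw": 0,"dp": [-0.003,0.025,-0.01],"yaw": 0},{"claw": 0,"dp": [-0.003,0.02,0],"yaw": 0},{"claw": 0,"dp": [0,0.01,0],"yaw": 0},{"claw": 0,"dp": [0,0,0],"yaw": 0},{"claw": 0,"dp": [0,0,0],"yaw": 0}])

```text
time_s: 16.1
eef_pos: [0.4826, -0.2675, 0.2557]
tcp_rot: [[0.995, 0.007, -0.096], [0.005, -1.0, -0.025], [-0.097, 0.024, -0.995]]
force: [-0.2, 0.5, -0.4]
opening: 0.0007
```

```bash
python3 - <<'E'
from h import *
print(status.get_state()['eef_pos'],status.get_state()['force'])
im,p=snap('top','t9');im2,_=snap('scene','s9')
a=cv2.imread('pics/top0.png');b=cv2.imread('pics/t9.png')
h=b.astype(int);m=(h[:,:,2]>180)&(h[:,:,0]<80)&(h[:,:,1]<140);ys,xs=np.nonzero(m);k=(abs(xs-371)<25)&(abs(ys-303)<25);print('dot now',xs[k].mean(),ys[k].mean(),'was 370.16 302.39')
for x,y,n in [(346,279,'thali'),(348,256,'katori'),(328,285,'tumbler'),(281,167,'la'),(384,188,'lb'),(143,250,'tin'),(507,331,'cop'),(511,266,'bowl')]:
    r=70 if n=='thali' else 30
    A=a[y-r:y+r,x-r:x+r,1].astype(np.float32);B=b[y-r:y+r,x-r:x+r,1].astype(np.float32);print(n,cv2.phaseCorrelate(A,B,cv2.createHanningWindow((2*r,2*r),cv2.CV_32F)))
E
```

```text
[ 0.48256296 -0.26749681  0.25572799] [-0.181228    0.52076615 -0.42355583]
dot now 370.12307692307695 302.46153846153845 was 370.16 302.39
thali ((-0.0122270946181402, -0.01631008327218808), 0.9346456085734162)
katori ((0.06875624279156867, 0.02601926115226405), 0.9492199056678348)
tumbler ((-0.057159114712121095, -0.08270818816580672), 0.9347495047251383)
la ((-0.0036216881289767855, -0.02100736830192318), 0.9936413746409946)
lb ((-0.013722774138237526, 0.004777481191620581), 0.9925947790675693)
tin ((0.008760446690011747, 0.032683799011888226), 0.9870361387067371)
cop ((-0.28299086211348623, -1.1065639768999667), 0.20921931157509485)
bowl ((-0.3042875854898952, -0.26011954520534175), 0.5206962145699395)
```

View pics/t9.png

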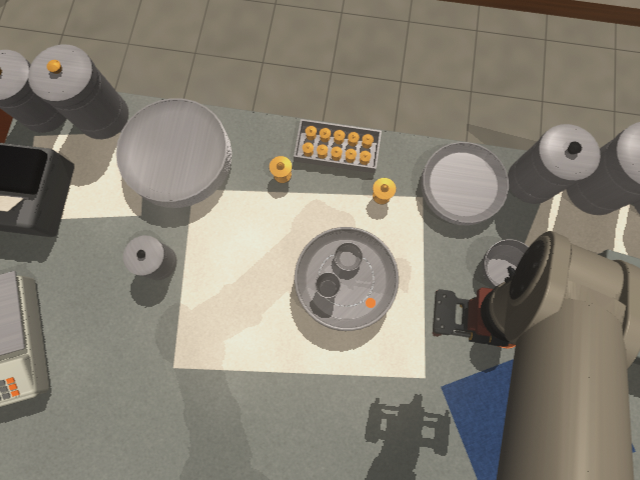

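```bash
python3 - <<'E'
from h import *
a=cv2.imread('pics/scene0.png');b=cv2.imread('pics/s9.png')
for x,y,n in [(148,312,'cop'),(189,364,'bowl')]:
    A=a[y-30:y+30,x-30:x+30,1].astype(np.float32);B=b[y-30:y+30,x-30:x+30,1].astype(np.float32);print(n,cv2.phaseCorrelate(A,B,cv2.createHanningWindow((60,60),cv2.CV_32F)))
print(job.sign_off())
E
```

```text
cop ((0.0600468254648554, -0.0587151320731536), 0.9652828481462267)
bowl ((-0.07585950568713784, 0.11294734786901728), 1.002845615810818)
the job is handed in; nothing more can be done
None
```

I set the closed fingertips on the rim beside the orange dot and ran them clockwise all the way round. They finished about 3° past the dot, still on the rim. I then lifted the hand clear and handed the job in at about 16 s of the 66 s allowed.

- **Force:** The force readings along the way were mostly 1.5 to 6 N, with a peak of about 9 N against the 25 N limit. The wrist force reads wrong by up to about 1 N, so the lightest stretches are less certain. The lowest readings were about 1.1 to 1.2 N: one at 15° and two from 152° to 161°. I can't rule out a brief loss of contact around 152°, between the arcs at 120° and 160°. I pressed lightly at 163° to make sure of the 160° arc, which then read 3 N.
- **Tracking:** On the far-left part of the lap, friction dragged the fingertips up to 5 mm off the crest, still on the bead. It also left the tool tilted by about 0.1 rad. I lightened the touch and the tracking recovered. The tilt could not be commanded back, but it did no harm.
- **Final check:** Comparing pictures from before and after, the dot moved less than 0.1 pixel. The stack, bowl, tumbler, lamps and tea tin all moved 0.1 pixel or less, where a pixel is about 2 mm. The arm hid the copper tumbler and serving bowl from the top camera, so that comparison was useless for them. In the scene camera they had moved about 0.1 pixel.
- **At hand-in:** The hand was clear of everything, and the force reading was zero within noise.

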